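# Shingle drive boards in the inspection tray

## Robot

A 7-joint arm with a two-finger parallel gripper is mounted at the origin on the work surface. World frame = base frame: x ahead of the robot, y to its left, z up, the work surface at z = 0. Lengths are in mm, angles in rad, forces in N, time in s.
With the tool pointing down it reaches from about 400 to 875 mm from the base axis. Payload 4.4 kg.
Tool frame: the origin (TCP) lies between the finger pads; the fingertips stand 11 mm ahead of it and the grasp point (between the pads) lies 8 mm behind it; y points along the fingers, x is the direction in which the jaws open and shut, and the axes are right-handed (so a half turn about y gives the same grasp; the last joint's range is limited). The gripper opens to 85 mm and grips with 20 to 120 N. Pads are 22 mm wide; open, the fingers measure 114 mm over their backs; the gripper's body (76 mm by 85 mm) begins 54 mm behind the grasp point. The pads swing forward as they close: fully open they stand 13 mm farther back than shut.
Start: joints at [1.27, 0.628, 0.038, 1.517, -0.027, 0.996, -0.02], TCP at [151.248, -632.172, 242.313] pointing down, gripper open.
Joint ranges: [-3.06, 3.06], [-0.37, 2.12], [-1.25, 1.32], [0.18, 2.47], [-1.1, 4.24], [0.23, 1.98], [-2.94, 2.94]. Speed limits (rad/s): [2.57, 2.57, 3.14, 3.14, 3.14, 3.14, 3.14].

## Interface

Orientations are given as [roll, pitch, yaw] about the fixed x, y, z axes, in that order (R = Rz(yaw) Ry(pitch) Rx(roll)).
In Python, from cell import * gives the robot as it stands.
- The arm moves only by the shell command python3 -m jog 'ROWS'. ROWS is JSON, a list of rows, each an object of numbers: "x", "y", "z": the shift along the tool's x, y, z in mm; "ax", "ay", "az": the turn, a rotation vector about the tool's x, y, z in rad; "grip": the finger opening in mm, from 0 to 85.4. In form: [{"x": .., "y": .., "z": .., "ax": .., "ay": .., "az": .., "grip": ..}, ...]. A call has 1 to 5 rows; each row is the pose to reach, as a shift and turn from the pose commanded when the call began, along the tool's axes at that moment; what a row does not reach only later rows make up. A row lasts 1/10 s, in which the tool goes at most 50 mm and 8.59 degrees, less where a joint would pass 70% of its speed; a pose out of reach is approached as far as the arm can. A call with a gripper value outside its range is refused whole. The fingers move at their own pace and stop on an object; the grip force is fixed at half the most. Time passes only in rows, so rows that repeat a pose let the fingers close. It gives the time, the measured TCP pose, the force and the opening at its end, in the units of the state.
- read_state(): the state, without advancing time (a new reading comes with each control period).
- get_image(name): name is "side" or "top"; returns a dict with "color" (400x640x3 uint8, red, green, blue), "vfov" (degrees; the focal length in pixels is half the picture's height over the tangent of half this angle, whatever the lens; pixels are square), "cx", "cy" (the principal point, pixels), "k1" (the pictures are not rectified: a ray, as slopes to the right and down, at radius r is drawn at 1 + k1 r^2 times it, then the intrinsics apply), "camera_from_world" (4x4, takes a point from world to camera coordinates). Camera axes: x right, y down, z forward; pixel columns grow to the right and rows downward; lengths in mm; the calibration is good to about 2 mm. A picture is of the moment at which its call begins. There is no depth.
- finish_job(): hands the job in, once; it reports no verdict.
The state is a dict: "clock": time; "qpos": joint angles; "qd": joint speeds; "tau": joint torques, N m; "eef_pos": TCP position; "tool_rot": TCP orientation; "force": force on the tool from outside, world axes, zero at the start; "torque": the same for the moment, N m; "width": finger opening in mm.
Only numpy, scipy, OpenCV 4.12 (cv2) and the standard library are available. Lean on these libraries where they do the work, as an engineer would, in place of code of your own. Each camera call takes 0.05 s, during which the arm holds its last target.

## Task

One drive board already lies in the black tray against its tall end stop. Lay the other two after it as an overlapping shingled row in line with it: every board's terminal strip towards the stop and left uncovered, each board's strip end leaning on top of the board before (overlapping it by about a third of its length) and its plain tail end resting on the tray floor. Leave the first board at the stop and everything else on the bench where it is.

Things in the scene. Friction and masses are not known exactly. Their poses are not given: they have to be found in the camera images.
- tray: black tray, fixed (sizes in mm), 286 long (its x) x 146 wide (its y). Origin: centre of its underside, z up; floor top 4 above the origin, inside 270 x 130. The end stop is the tall wall (26 high above the bench) at the +x end, inner face at x = +135; the other three lips are 10 high above the bench
- board_1: drive board (sizes in mm): white plate 90 long (its x) x 50 wide (its y) x 8 thick, about 0.1 kg, with a black terminal strip across one end of the top (14 along x, 46 along y, standing 10 above the plate, centred 38 from the plate's centre, at the +x end; -x end: plain tail). Origin: centre of the plate's underside; x points to the strip, z up. Loose, lies flat in mid tray, 2 from the stop
- board_2: drive board (sizes in mm): white plate 90 long (its x) x 50 wide (its y) x 8 thick, about 0.1 kg, with a black terminal strip across one end of the top (14 along x, 46 along y, standing 10 above the plate, centred 38 from the plate's centre, at the +x end; -x end: plain tail). Origin: centre of the plate's underside; x points to the strip, z up. Starts flat on the bench, to the left of the tray as the robot sees it
- board_3: the same as board_2, also flat on the bench to the left of the tray; the two may be used in either order. A board that overlaps the one before by less than 40 mm tips its tail down by itself when let go; boards do not slide on one another at the slope of the row
- board_1_strip (a point): top centre of board_1's terminal strip (38 mm from the board's centre, 18 mm above its underside)
- board_2_strip (a point): top centre of board_2's terminal strip (38 mm from the board's centre, 18 mm above its underside)
- board_3_strip (a point): top centre of board_3's terminal strip (38 mm from the board's centre, 18 mm above its underside)
- motor_a: bystander: square motor 48 x 42 x 42 lying with its shaft level, beside the tray's far side; origin under its centre
- motor_b: bystander: the same kind of motor, left of the boards; origin under its centre
- jar: bystander: small closed jar, diameter 40, 50 high, beside the tray on the robot's side; origin under its centre
- blank: bystander: bare square aluminium plate 60 x 60 x 8 without strip; origin under its centre
Not all that is in view belongs to the job. Leave any pink or yellow look-alike of the board_2 alone.

How it is judged (in metres and radians):
On the way:
1. one of the two boards lies shingled on the first board (((x of board_2 in the frame of board_1 between -0.078 and -0.025 m and x of board_2_strip in the frame of board_1 between -0.042 and 0.016 m and y of board_2 in the frame of board_1 between -0.016 and 0.016 m and angle between the y axis of board_2 and the y axis of tray, either way round below 0.22 rad and angle between board_2's own z axis and vertical between 0.05 and 0.4 rad and contact force between board_2 and board_1 above 0.05 N and contact force between board_2 and tray above 0.05 N) or (x of board_3 in the frame of board_1 between -0.078 and -0.025 m and x of board_3_strip in the frame of board_1 between -0.042 and 0.016 m and y of board_3 in the frame of board_1 between -0.016 and 0.016 m and angle between the y axis of board_3 and the y axis of tray, either way round below 0.22 rad and angle between board_3's own z axis and vertical between 0.05 and 0.4 rad and contact force between board_3 and board_1 above 0.05 N and contact force between board_3 and tray above 0.05 N))), for 0.2 s.
At the end, for the whole second after the job is handed in: board_1 flat, within 14 mm of the stop; another on it, the last on that: each strip to the stop, set back 25-78 mm from the board below, within 16 mm sideways, 0.22 rad square to the tray, sloping up to the strip 0.05-0.40 rad, touching board below and tray, right side up, at rest (((x of board_2 in the frame of board_1 between -0.078 and -0.025 m and x of board_2_strip in the frame of board_1 between -0.042 and 0.016 m and y of board_2 in the frame of board_1 between -0.016 and 0.016 m and angle between the y axis of each of board_2, board_3 and the y axis of tray, either way round below 0.22 rad and angle between board_2's own z axis and vertical between 0.05 and 0.4 rad and contact force between board_2 and board_1 above 0.05 N and contact force between each of board_2, board_3 and tray above 0.05 N and x of board_3 in the frame of board_2 between -0.078 and -0.025 m and x of board_3_strip in the frame of board_2 between -0.042 and 0.016 m and y of board_3 in the frame of board_2 between -0.016 and 0.016 m and angle between board_3's own z axis and vertical between 0.05 and 0.4 rad and contact force between board_3 and board_2 above 0.05 N) or (x of board_3 in the frame of board_1 between -0.078 and -0.025 m and x of board_3_strip in the frame of board_1 between -0.042 and 0.016 m and y of board_3 in the frame of board_1 between -0.016 and 0.016 m and angle between the y axis of each of board_3, board_2 and the y axis of tray, either way round below 0.22 rad and angle between board_3's own z axis and vertical between 0.05 and 0.4 rad and contact force between board_3 and board_1 above 0.05 N and contact force between each of board_3, board_2 and tray above 0.05 N and x of board_2 in the frame of board_3 between -0.078 and -0.025 m and x of board_2_strip in the frame of board_3 between -0.042 and 0.016 m and y of board_2 in the frame of board_3 between -0.016 and 0.016 m and angle between board_2's own z axis and vertical between 0.05 and 0.4 rad and contact force between board_2 and board_3 above 0.05 N)) and x of board_1 in the frame of tray above 0.076 m and angle between board_1's own z axis and vertical below 0.05 rad and linear speed of each of board_1, board_2, board_3 below 0.02 m/s).
It fails at once if a bystander (motor, jar, or blank plate) is shifted by more than 30 mm (distance of any of motor_a, motor_b, jar, blank from where it was at the start of the episode above 0.03 m).
It also fails if it takes over 54 s, if anything falls off the work surface, if the arm or the gripper's body presses on something with over 40 N, if the wrist force passes 120 N, or if a joint passes its speed limit or range.

## Working session

There is one attempt and no reset: what is moved stays moved. The work goes in short steps, Python scripts to look and compute and a shell command to move; the robot and the scene stay as the last step left them, time stands still between calls to the robot, and variables do not carry over. Pictures are saved under pics/ and viewed, and the job is handed in when it is done.

```bash
mkdir -p pics; ls; python3 - <<'E'
from cell import *
import cv2
print(read_state())
for n in("top","side"):
    d=get_image(n); cv2.imwrite(f"pics/{n}0.png",d["color"][:,:,::-1])
    print(n,d["vfov"],d["cx"],d["cy"],d["k1"],d["camera_from_world"].tolist() if hasattr(d["camera_from_world"],'tolist') else d["camera_from_world"])
E
```

```text
pics
{'clock': 0.0, 'qpos': array([ 1.27019319,  0.6293579 ,  0.03842425,  1.51836067, -0.02702863,
        0.99628346, -0.01997622]), 'qd': array([-0.0014497 , -0.00099315,  0.00059694, -0.00077072,  0.00015796,
        0.00211335,  0.00022079]), 'tau': array([-1.22719630e-04, -5.63407373e+01,  1.22629881e+00, -1.93446010e+01,
        1.11047199e-02,  1.05585656e-02,  4.58234206e-05]), 'eef_pos': array([ 151.13113063, -631.5724346 ,  241.38344423]), 'tool_rot': array([-1.57078726,  0.00189235, -1.3359705 ]), 'force': array([-0.62928839, -0.24350085,  0.09374154]), 'torque': array([-0.01095372,  0.00193424, -0.00879563]), 'width': 85.34842853056546}
top 50.31697374211903 321.15689963970294 195.71720320666256 -0.04063348767687886 [[-0.02339959409112224, -0.9997096746247643, 0.005746778055457455, 56.31839515829953], [-0.9964744009175432, 0.02285983636175548, -0.08072295954396719, 496.316333952501], [0.08056815321449233, -0.0076154017071809665, -0.9967200100050386, 1214.7929713124115], [0.0, 0.0, 0.0, 1.0]]
side 54.3732624341267 319.7990755955226 203.9476373922666 -0.08528801099591636 [[0.9371801212061893, -0.34869715877890506, 0.010183902762244203, -473.9593854793766], [-0.2227455293268296, -0.6206216546885721, -0.7518066180185762, 196.44331658586856], [0.2684731822377467, 0.7023097985868756, -0.6593050107711907, 773.2196480248441], [0.0, 0.0, 0.0, 1.0]]
```

View pics/top0.png

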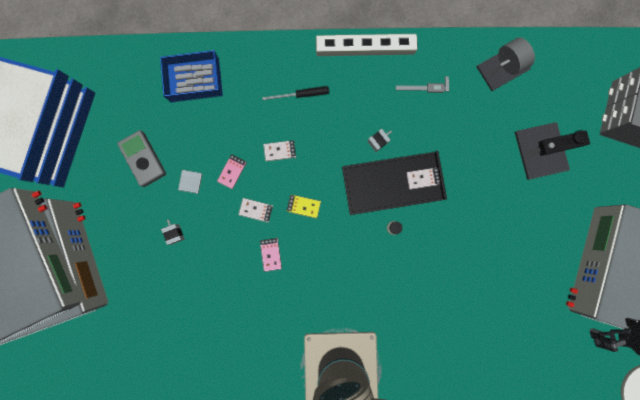

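View pics/side0.png

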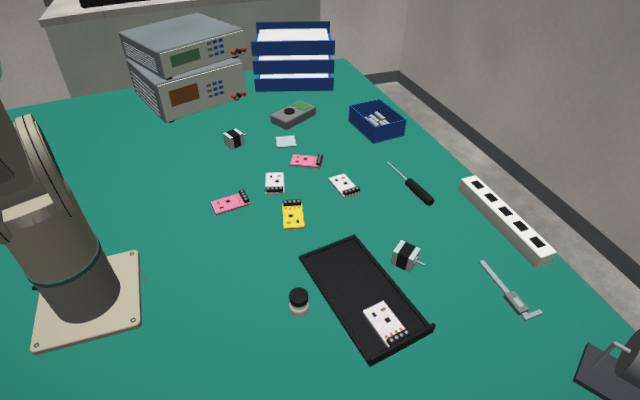

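```bash
cat > h.py <<'E'
from cell import *
import cv2, numpy as np
def calib(d):
    f=200/np.tan(np.radians(d["vfov"]/2)); T=np.array(d["camera_from_world"]); return f,d["cx"],d["cy"],d["k1"],T[:3,:3],T[:3,3]
def ray(d,u,v):
    f,cx,cy,k,R,t=calib(d)
    a=np.array([(u-cx)/f,(v-cy)/f]); s=a.copy()
    for _ in range(20): s=a/(1+k*(s@s))
    return -R.T@t, R.T@np.array([s[0],s[1],1])
def onz(d,u,v,z):
    o,r=ray(d,u,v); return o+r*(z-o[2])/r[2]
def proj(d,p):
    f,cx,cy,k,R,t=calib(d); c=R@np.array(p,float)+t; s=c[:2]/c[2]; s=s*(1+k*(s@s)); return s*f+[cx,cy]
def tri(d1,p1,d2,p2):
    o1,r1=ray(d1,*p1);o2,r2=ray(d2,*p2)
    A=np.stack([r1,-r2],1); x=np.linalg.lstsq(A,o2-o1,rcond=None)[0]
    return (o1+r1*x[0]+o2+r2*x[1])/2, np.linalg.norm(o1+r1*x[0]-o2-r2*x[1])
def rect(d,box,z,lo=150,view=None):
    x0,y0,x1,y1=box
    c=d["color"][y0:y1,x0:x1].astype(int)
    m=((c.min(2)>lo)&(c.max(2)-c.min(2)<40)).astype(np.uint8)
    return m
E
python3 - <<'E'
from h import *
t=get_image("top");s=get_image("side")
np.save("top.npy",t,allow_pickle=True);np.save("side.npy",s,allow_pickle=True)
def crop(d,c,r=28,k=7):
    im=d["color"][c[1]-r:c[1]+r,c[0]-r:c[0]+r,::-1]; return cv2.resize(im,None,fx=k,fy=k,interpolation=cv2.INTER_NEAREST)[:390,:264*1+128]
a=np.hstack([cv2.resize(crop(t,c),(266,266)) for c in((279,151),(256,210),(422,178))])
b=np.hstack([cv2.resize(crop(s,c),(266,266)) for c in((343,186),(275,183),(385,322))])
cv2.imwrite("pics/crops.png",np.vstack([a,b]))
E
```

```text
(no output)
```

View pics/crops.png

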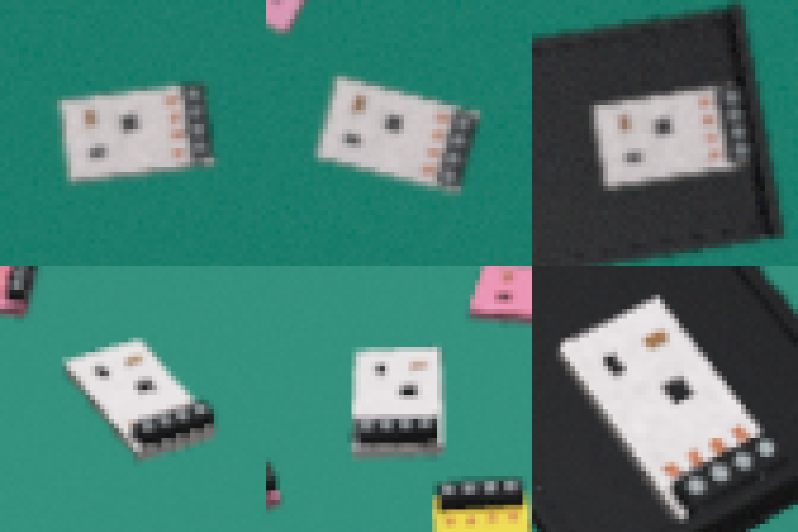

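```bash
cat >> h.py <<'E'
def white(d,c,r,z,lo):
    x0,y0=c[0]-r,c[1]-r
    im=d["color"][y0:y0+2*r,x0:x0+2*r].astype(int)
    m=((im.min(2)>lo)).astype(np.uint8)   # white vs green/black
    m=cv2.morphologyEx(m,cv2.MORPH_CLOSE,np.ones((5,5),np.uint8))
    n,l,st,ce=cv2.connectedComponentsWithStats(m); i=1+np.argmax(st[1:,4])
    ys,xs=np.nonzero(l==i)
    P=np.array([onz(d,x+x0,y+y0,z)[:2] for x,y in zip(xs,ys)],np.float32)
    return P,cv2.minAreaRect(P)
E
python3 - <<'E'
from h import *
t=get_image("top");s=get_image("side")
for n,ct,cs,z in(("A",(279,151),(343,186),8),("B",(256,210),(275,183),8),("1",(422,178),(385,322),12)):
    for d,c,lo in((t,ct,105),(s,cs,130)):
        P,r=white(d,c,30,z,lo)
        m=P.mean(0); w,v=np.linalg.eigh(np.cov(P.T)); a=v[:,1]
        print(n,len(P),"rect",np.round(r[0],1),np.round(r[1],1),round(r[2],1),"mean",m.round(1),"dir deg",round(np.degrees(np.arctan2(a[1],a[0]))%180,1))
# tray corners
im=t["color"].astype(int);m=((im.max(2)<75)).astype(np.uint8)
m[:, :335]=0;m[:,450:]=0;m[:145]=0;m[218:]=0
m=cv2.morphologyEx(m,cv2.MORPH_CLOSE,np.ones((9,9),np.uint8))
n,l,st,ce=cv2.connectedComponentsWithStats(m);i=1+np.argmax(st[1:,4]);print(st[i])
ys,xs=np.nonzero(l==i)
P=np.array([onz(t,x,y,10)[:2] for x,y in zip(xs,ys)],np.float32);print(cv2.minAreaRect(P),P.mean(0))
# motors/jar/blank
for nm,u,v in(("motA",379,139),("motB",172,233),("jar",395,228),("blank",190,181),("yel",304,206),("pink1",271,255),("pink2",231,172)):print(nm,onz(t,u,v,20)[:2].round())
E
```

```text
A 508 rect [635.6 166.2] [52.6 89.6] 6.4 mean [635.4 168.1] dir deg 95.0
A 336 rect [635.8 165.7] [52.7 89.1] 6.5 mean [634.5 170.3] dir deg 89.8
B 515 rect [461.8 238.7] [90.7 50.9] 74.7 mean [462.7 241. ] dir deg 76.0
B 312 rect [461.9 238.6] [92.4 50.4] 75.5 mean [464.2 246.1] dir deg 79.1
1 520 rect [ 543.2 -253.6] [52. 89.] 7.5 mean [ 543.2 -252.9] dir deg 98.1
1 992 rect [ 543.4 -254.6] [50.9 87.1] 7.7 mean [ 542.6 -253.2] dir deg 95.7
[ 342  151  105   64 4297]
((532.0709228515625, -170.45635986328125), (145.30267333984375, 290.2088317871094), 8.170638084411621) [ 530.80804 -160.98218]
motA [ 661. -129.]
motB [399. 478.]
jar [ 399. -166.]
blank [549. 426.]
yel [469.  95.]
pink1 [330. 193.]
pink2 [573. 306.]
```

```bash
cat >> h.py <<'E'
from scipy.spatial.transform import Rotation as Ro
def plan(x,y,z,yawdeg,tilt=0):
    st=read_state(); R=Ro.from_euler('xyz',st["tool_rot"])
    # tool x at yaw, tool y down; tilt: negative ax raises the strip end
    T=Ro.from_euler('xyz',[-np.pi/2,0,np.radians(yawdeg)])*Ro.from_rotvec([tilt,0,0])
    sh=R.inv().apply(np.array([x,y,z])-st["eef_pos"]); rv=(R.inv()*T).as_rotvec()
    print("t",round(st["clock"],2),"pos",st["eef_pos"].round(1),"F",st["force"].round(1),"w",round(st["width"],1))
    print("shift",sh.round(1),"turn",rv.round(3))
E
python3 -c "
from h import *
plan(636,166,150,6.4)"
```

```text
t 0.3 pos [ 151.2 -632.   242. ] F [0.1 0.8 0.3] w 85.4
shift [-663.3   92.4  657.1] turn [-0.    -1.448 -0.   ]
```

```bash
python3 -m jog '[{"x":-663,"y":92,"z":657,"ax":0,"ay":-1.448,"az":0,"grip":62},{"x":-663,"y":92,"z":657,"ax":0,"ay":-1.448,"az":0,"grip":62},{"x":-663,"y":92,"z":657,"ax":0,"ay":-1.448,"az":0,"grip":62},{"x":-663,"y":92,"z":657,"ax":0,"ay":-1.448,"az":0,"grip":62},{"x":-663,"y":92,"z":657,"ax":0,"ay":-1.448,"az":0,"grip":62}]'
python3 -c "
from h import *
plan(636,166,150,6.4)"
```

```text
clock: 0.8
eef_pos: [281.3, -417.9, 217.9]
tool_rot: [-1.571, -0.001, -0.58]
force: [2.0, -1.3, -0.3]
width: 61.9
t 0.8 pos [ 281.3 -417.9  217.9] F [ 2.  -1.3 -0.3] w 61.9
shift [-23.4  67.7 682.9] turn [ 0.001 -0.692  0.001]
```

```bash
python3 -m jog '[{"x":-23,"y":68,"z":683,"ax":0,"ay":-0.692,"az":0,"grip":62},{"x":-23,"y":68,"z":683,"ax":0,"ay":-0.692,"az":0,"grip":62},{"x":-23,"y":68,"z":683,"ax":0,"ay":-0.692,"az":0,"grip":62},{"x":-23,"y":68,"z":683,"ax":0,"ay":-0.692,"az":0,"grip":62},{"x":-23,"y":68,"z":683,"ax":0,"ay":-0.692,"az":0,"grip":62}]'
python3 -c "
from h import *
plan(636,166,150,6.4)"
```

```text
clock: 1.3
eef_pos: [411.9, -206.3, 193.2]
tool_rot: [-1.571, -0.001, 0.111]
force: [1.1, -1.2, 0.3]
width: 62.1
t 1.3 pos [ 411.9 -206.3  193.2] F [ 1.1 -1.2  0.3] w 62.1
shift [263.8  43.2 345.3] turn [ 0.001 -0.001  0.001]
```

```bash
python3 -m jog '[{"x":264,"y":43,"z":345,"grip":62},{"x":264,"y":43,"z":345,"grip":62},{"x":264,"y":43,"z":345,"grip":62},{"x":264,"y":43,"z":345,"grip":62},{"x":264,"y":43,"z":345,"grip":62}]'
python3 -c "
from h import *
plan(636,166,60,6.4)"
```

```text
t 1.3 pos [ 411.9 -206.3  193.2] F [ 1.1 -1.2  0.3] w 62.1
shift [263.7 133.2 345.4] turn [ 0.001 -0.001  0.001]$[0]: bad value
```

```bash
python3 -m jog '[{"x":264,"y":43,"z":345,"ax":0,"ay":0,"az":0,"grip":62},{"x":264,"y":43,"z":345,"ax":0,"ay":0,"az":0,"grip":62},{"x":264,"y":43,"z":345,"ax":0,"ay":0,"az":0,"grip":62},{"x":264,"y":43,"z":345,"ax":0,"ay":0,"az":0,"grip":62},{"x":264,"y":43,"z":345,"ax":0,"ay":0,"az":0,"grip":62}]'
python3 -c "
from h import *
plan(636,166,60,6.4)"
```

```text
clock: 1.8
eef_pos: [541.4, 6.4, 168.3]
tool_rot: [-1.571, -0.0, 0.106]
force: [0.5, -0.0, 0.3]
width: 62.1
t 1.8 pos [541.4   6.4 168.3] F [ 0.5 -0.   0.3] w 62.1
shift [110.9 108.3 148.8] turn [ 0.    -0.006  0.   ]
```

```bash
python3 -m jog '[{"x":111,"y":108,"z":149,"ax":0,"ay":-0.006,"az":0,"grip":62},{"x":111,"y":108,"z":149,"ax":0,"ay":-0.006,"az":0,"grip":62},{"x":111,"y":108,"z":149,"ax":0,"ay":-0.006,"az":0,"grip":62},{"x":111,"y":108,"z":149,"ax":0,"ay":-0.006,"az":0,"grip":62},{"x":111,"y":108,"z":149,"ax":0,"ay":-0.006,"az":0,"grip":62}]'
python3 - <<'E'
from h import *
plan(636,166,20,6.4)
d=get_image("side");im=d["color"][100:250,250:450,::-1]
cv2.imwrite("pics/a1.png",cv2.resize(im,None,fx=3,fy=3))
E
```

```text
clock: 2.3
eef_pos: [634.9, 170.7, 57.6]
tool_rot: [-1.567, 0.001, 0.117]
force: [-1.2, 0.2, -0.7]
width: 62.3
t 2.3 pos [634.9 170.7  57.6] F [-1.2  0.2 -0.7] w 62.3
shift [ 0.6 37.6 -5. ] turn [-0.004  0.006 -0.001]
```

View pics/a1.png

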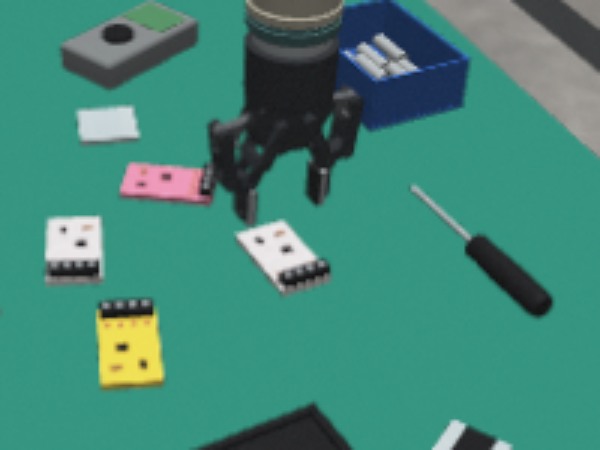

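The gripper straddles white board A (crop (285,255), full image ~(345,185)). Its strip points toward the camera/tray, and the pink and yellow look-alikes are clear of it.

```bash
python3 -c "
from h import *
plan(636,166,18,6.4)"
python3 -m jog '[{"x":0,"y":20,"z":0,"ax":0,"ay":0,"az":0,"grip":62},{"x":0,"y":39,"z":0,"ax":0,"ay":0,"az":0,"grip":62},{"x":0,"y":39,"z":0,"ax":0,"ay":0,"az":0,"grip":62},{"x":0,"y":39,"z":0,"ax":0,"ay":0,"az":0,"grip":62}]'
python3 -c "
from h import *
plan(636,166,12,6.4)"
```

```text
t 2.35 pos [634.9 170.5  57.5] F [ 1.1  1.7 -0.5] w 62.1
shift [ 0.7 39.5 -4.8] turn [-0.003  0.006 -0.001]
clock: 2.75
eef_pos: [635.1, 163.1, 22.1]
tool_rot: [-1.572, 0.0, 0.111]
force: [-0.3, 0.7, 0.7]
width: 62.1
t 2.75 pos [635.1 163.1  22.1] F [-0.3  0.7  0.7] w 62.1
shift [ 1.2 10.1  2.8] turn [ 0.001 -0.001 -0.   ]
```

```bash

python3 -m jog '[{"x":1,"y":6,"z":2,"ax":0,"ay":0,"az":0,"grip":62},{"x":1,"y":6,"z":2,"ax":0,"ay":0,"az":0,"grip":62},{"x":1,"y":6,"z":2,"ax":0,"ay":0,"az":0,"grip":62}]'
python3 -m jog '[{"x":0,"y":3,"z":0,"ax":0,"ay":0,"az":0,"grip":62},{"x":0,"y":3,"z":0,"ax":0,"ay":0,"az":0,"grip":62}]'
python3 - <<'E'
from h import *
plan(636,166,12,6.4)
d=get_image("side");im=d["color"][130:220,290:410,::-1]
cv2.imwrite("pics/a2.png",cv2.resize(im,None,fx=6,fy=6))
E
```

```text
clock: 3.05
eef_pos: [636.1, 166.8, 16.0]
tool_rot: [-1.571, -0.001, 0.112]
force: [-0.6, 0.1, 0.3]
width: 61.9
clock: 3.25
eef_pos: [635.7, 166.6, 12.3]
tool_rot: [-1.571, 0.0, 0.112]
force: [-0.1, -0.0, 0.2]
width: 61.9
t 3.25 pos [635.7 166.6  12.3] F [-0.1 -0.   0.2] w 61.9
shift [ 0.3  0.3 -0.6] turn [ 0.  0. -0.]
```

View pics/a2.png

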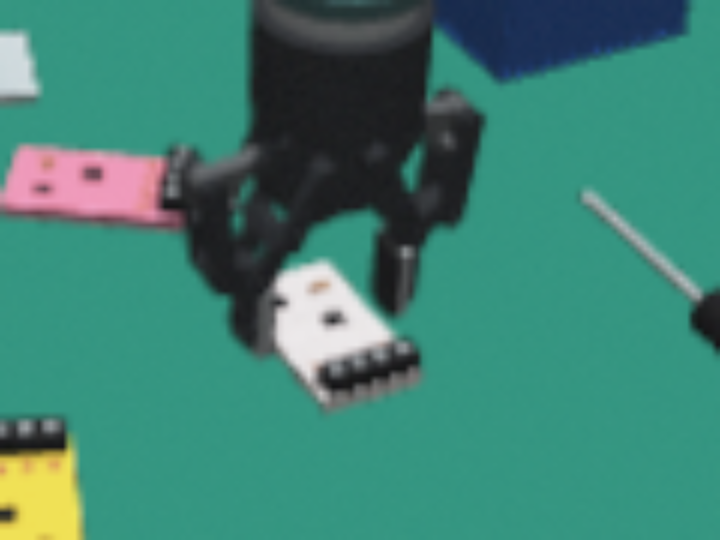

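Fingers straddle the plate. I'm feeling for the bench in small steps.

```bash

python3 -m jog '[{"x":0,"y":2,"z":0,"ax":0,"ay":0,"az":0,"grip":62},{"x":0,"y":2,"z":0,"ax":0,"ay":0,"az":0,"grip":62}]'
python3 -m jog '[{"x":0,"y":2,"z":0,"ax":0,"ay":0,"az":0,"grip":62},{"x":0,"y":2,"z":0,"ax":0,"ay":0,"az":0,"grip":62}]'
```

```text
clock: 3.5
eef_pos: [635.6, 166.6, 10.1]
tool_rot: [-1.571, 0.0, 0.112]
force: [-0.4, -0.1, 0.1]
width: 62.1
clock: 3.7
eef_pos: [635.6, 166.6, 8.1]
tool_rot: [-1.571, 0.0, 0.112]
force: [0.5, -0.4, -0.7]
width: 62.0
```

```bash

python3 -m jog '[{"x":0,"y":0,"z":0,"ax":0,"ay":0,"az":0,"grip":40},{"x":0,"y":0,"z":0,"ax":0,"ay":0,"az":0,"grip":40},{"x":0,"y":0,"z":0,"ax":0,"ay":0,"az":0,"grip":40},{"x":0,"y":0,"z":0,"ax":0,"ay":0,"az":0,"grip":40},{"x":0,"y":0,"z":0,"ax":0,"ay":0,"az":0,"grip":40}]'
python3 -m jog '[{"x":0,"y":-20,"z":0,"ax":0,"ay":0,"az":0,"grip":40},{"x":0,"y":-60,"z":0,"ax":0,"ay":0,"az":0,"grip":40},{"x":0,"y":-60,"z":0,"ax":0,"ay":0,"az":0,"grip":40},{"x":0,"y":-60,"z":0,"ax":0,"ay":0,"az":0,"grip":40}]'
python3 - <<'E'
from h import *
plan(551,-194,100,7.6)
d=get_image("side");im=d["color"][100:220,270:430,::-1]
cv2.imwrite("pics/a3.png",cv2.resize(im,None,fx=5,fy=5))
E
```

```text
clock: 4.2
eef_pos: [636.2, 166.9, 8.8]
tool_rot: [-1.571, -0.001, 0.112]
force: [-0.3, 0.4, 4.1]
width: 48.3
clock: 4.6
eef_pos: [636.1, 166.6, 68.9]
tool_rot: [-1.571, -0.001, 0.112]
force: [0.4, -0.3, -2.1]
width: 47.8
t 4.6 pos [636.1 166.6  68.9] F [ 0.4 -0.3 -2.1] w 47.8
shift [-124.8  -31.2 -348.9] turn [-0.    -0.021  0.001]
```

View pics/a3.png

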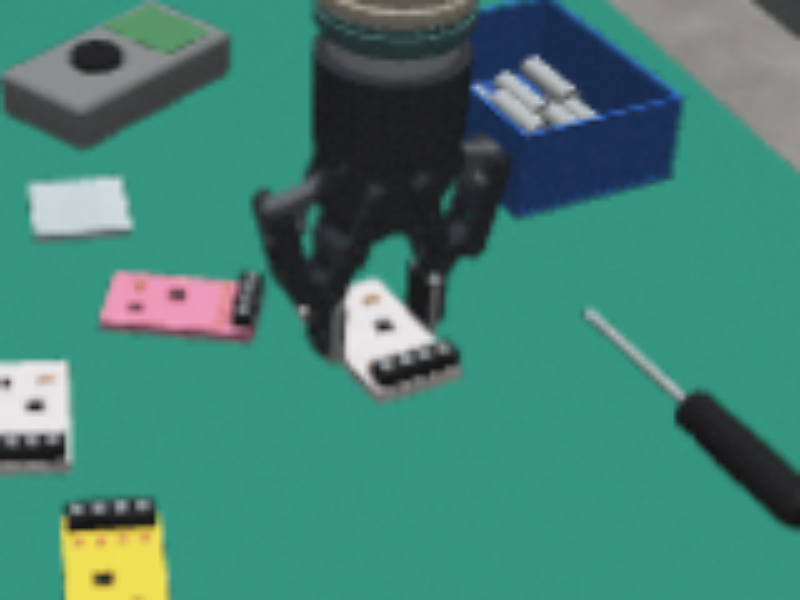

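Board A is held level. I'm carrying it to the tray. The target centre is 60 mm behind board_1's centre, at about (535.4, -194.5).

```bash
python3 -c "
from h import *
plan(535.5,-195,90,7.6,-0.125)"
python3 -m jog '[{"x":-139,"y":-21,"z":-347,"ax":0,"ay":-0.02,"az":0,"grip":40},{"x":-139,"y":-21,"z":-347,"ax":0,"ay":-0.02,"az":0,"grip":40},{"x":-139,"y":-21,"z":-347,"ax":0,"ay":-0.02,"az":0,"grip":40},{"x":-139,"y":-21,"z":-347,"ax":0,"ay":-0.02,"az":0,"grip":40},{"x":-139,"y":-21,"z":-347,"ax":0,"ay":-0.02,"az":0,"grip":40}]'
python3 -c "
from h import *
plan(535.5,-195,90,7.6,-0.125)"
```

```text
t 4.65 pos [635.2 166.3  67.8] F [-0.3  0.3 -1.6] w 48.0
shift [-139.4  -21.9 -347.9] turn [-0.125 -0.021 -0.002]
clock: 5.15
eef_pos: [567.4, -75.7, 80.9]
tool_rot: [-1.57, 0.003, 0.132]
force: [0.8, 1.1, -1.3]
width: 48.0
t 5.15 pos [567.4 -75.7  80.9] F [ 0.8  1.1 -1.3] w 48.0
shift [ -47.4   -9.  -114.1] turn [-0.126 -0.    -0.003]
```

```bash

python3 -m jog '[{"x":-16,"y":-3,"z":-38,"ax":-0.05,"ay":0,"az":0,"grip":40},{"x":-32,"y":-6,"z":-76,"ax":-0.1,"ay":0,"az":0,"grip":40},{"x":-47,"y":-9,"z":-114,"ax":-0.125,"ay":0,"az":0,"grip":40},{"x":-47,"y":-9,"z":-114,"ax":-0.125,"ay":0,"az":0,"grip":40},{"x":-47,"y":-9,"z":-114,"ax":-0.125,"ay":0,"az":0,"grip":40}]'
python3 - <<'E'
from h import *
t=get_image("top");s=get_image("side")
plan(535.5,-195,40,7.6,-0.125)
a=cv2.resize(t["color"][130:230,330:460,::-1],(400,308),interpolation=cv2.INTER_CUBIC)
b=cv2.resize(s["color"][190:370,260:450,::-1],(400,379),interpolation=cv2.INTER_CUBIC)
cv2.imwrite("pics/p1.png",np.hstack([a,b[:308]])); cv2.imwrite("pics/p1s.png",b)
E
```

```text
clock: 5.65
eef_pos: [536.5, -193.9, 90.2]
tool_rot: [-1.695, 0.002, 0.13]
force: [1.0, 0.1, -1.2]
width: 48.0
t 5.75 pos [ 537.8 -191.7   90.5] F [-0.2 -0.5 -0.2] w 48.1
shift [-2.6 50.5  3.3] turn [-0.002  0.001 -0.001]
```

View pics/p1s.png

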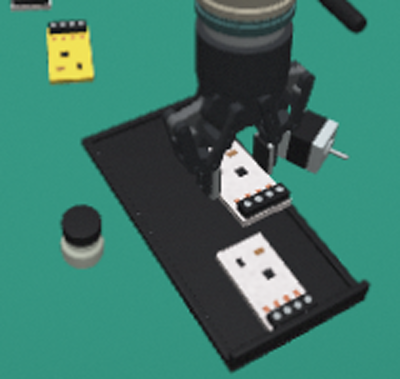

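View pics/p1.png

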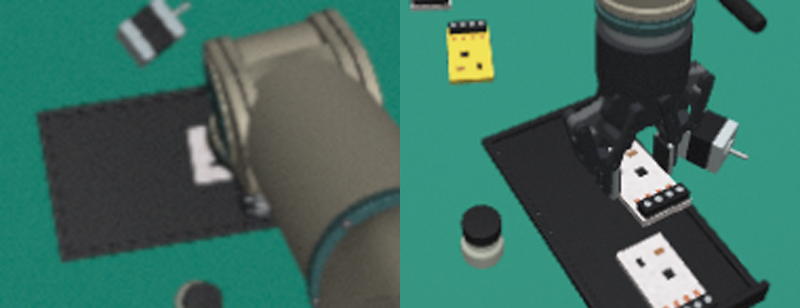

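Board A is level with and behind board_1, in line with it. Descending.

```bash

python3 -m jog '[{"x":-2,"y":30,"z":3,"ax":0,"ay":0,"az":0,"grip":40},{"x":-2,"y":50,"z":3,"ax":0,"ay":0,"az":0,"grip":40},{"x":-2,"y":50,"z":3,"ax":0,"ay":0,"az":0,"grip":40},{"x":-2,"y":50,"z":3,"ax":0,"ay":0,"az":0,"grip":40}]'
python3 - <<'E'
from h import *
s=get_image("side")
plan(535.5,-195,20,7.6,-0.125)
b=cv2.resize(s["color"][190:370,260:450,::-1],None,fx=3,fy=3,interpolation=cv2.INTER_CUBIC)
cv2.imwrite("pics/p2s.png",b)
E
```

```text
clock: 6.15
eef_pos: [536.6, -195.3, 41.2]
tool_rot: [-1.695, 0.001, 0.134]
force: [-0.2, 0.3, -0.1]
width: 48.1
t 6.2 pos [ 537.1 -195.6   41.8] F [ 0.4  0.  -0.5] w 48.1
shift [-1.5 21.6  3.5] turn [-0.     0.001  0.001]
```

View pics/p2s.png

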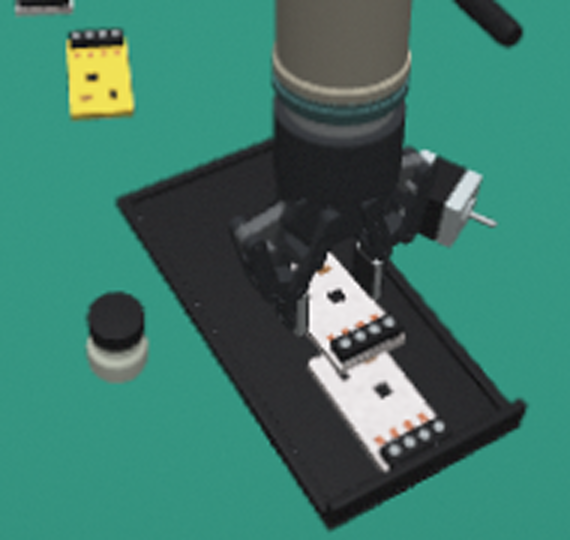

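```bash

python3 -m jog '[{"x":-1.5,"y":10,"z":2,"ax":0,"ay":0,"az":0,"grip":40},{"x":-1.5,"y":18,"z":3,"ax":0,"ay":0,"az":0,"grip":40},{"x":-1.5,"y":18,"z":3,"ax":0,"ay":0,"az":0,"grip":40}]'
python3 -m jog '[{"x":0,"y":3,"z":0.5,"ax":0,"ay":0,"az":0,"grip":40},{"x":0,"y":3,"z":0.5,"ax":0,"ay":0,"az":0,"grip":40}]'
python3 -c "
from h import *
plan(535.5,-195,20,7.6,-0.125)"
```

```text
clock: 6.5
eef_pos: [534.0, -195.8, 22.3]
tool_rot: [-1.695, 0.002, 0.132]
force: [-0.8, -0.6, -1.0]
width: 48.0
clock: 6.7
eef_pos: [534.7, -195.9, 20.0]
tool_rot: [-1.696, 0.0, 0.132]
force: [0.3, 0.1, -0.9]
width: 48.0
t 6.7 pos [ 534.7 -195.9   20. ] F [ 0.3  0.1 -0.9] w 48.0
shift [ 0.9 -0.1  0.8] turn [-0.    -0.001 -0.   ]
```

```bash

python3 -m jog '[{"x":0.5,"y":1.5,"z":0.5,"ax":0,"ay":0,"az":0,"grip":40},{"x":0.5,"y":1.5,"z":0.5,"ax":0,"ay":0,"az":0,"grip":40}]'
python3 -m jog '[{"x":0,"y":0,"z":0,"ax":0,"ay":0,"az":0,"grip":56},{"x":0,"y":0,"z":0,"ax":0,"ay":0,"az":0,"grip":66},{"x":0,"y":0,"z":0,"ax":0,"ay":0,"az":0,"grip":66},{"x":0,"y":0,"z":0,"ax":0,"ay":0,"az":0,"grip":66}]'
python3 -m jog '[{"x":0,"y":-15,"z":0,"ax":0,"ay":0,"az":0,"grip":66},{"x":0,"y":-50,"z":0,"ax":0,"ay":0,"az":0,"grip":66},{"x":0,"y":-90,"z":0,"ax":0,"ay":0,"az":0,"grip":66},{"x":0,"y":-90,"z":0,"ax":0,"ay":0,"az":0,"grip":66}]'
python3 - <<'E'
from h import *
s=get_image("side")
plan(462,238,110,-15)
b=cv2.resize(s["color"][190:370,260:450,::-1],None,fx=3,fy=3,interpolation=cv2.INTER_CUBIC)
cv2.imwrite("pics/p3s.png",b)
E
```

```text
clock: 6.9
eef_pos: [535.4, -195.8, 18.8]
tool_rot: [-1.696, -0.0, 0.132]
force: [0.3, -0.6, 0.3]
width: 48.1
clock: 7.3
eef_pos: [535.2, -195.6, 18.7]
tool_rot: [-1.696, -0.0, 0.132]
force: [-0.1, -1.0, 0.0]
width: 66.0
clock: 7.7
eef_pos: [537.2, -184.2, 113.6]
tool_rot: [-1.698, -0.009, 0.133]
force: [0.8, 0.6, -0.5]
width: 65.9
t 7.75 pos [ 535.8 -184.5  111.4] F [-0.2  0.4 -1.2] w 66.4
shift [-17.5 -52.9 425.3] turn [0.124 0.393 0.031]
```

View pics/p3s.png

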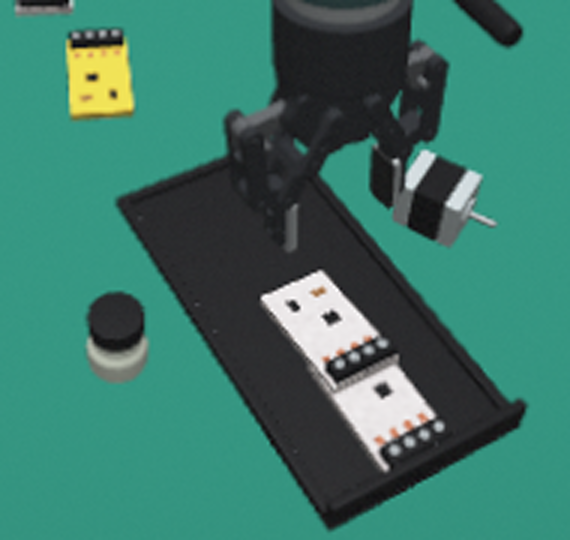

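Board A lies shingled on board_1 and in line: strip at crop (360,355), tail on the floor. Next is board B (top (256,210)).

```bash

python3 -m jog '[{"x":-17,"y":-53,"z":425,"ax":0.124,"ay":0.393,"az":0.031,"grip":62},{"x":-17,"y":-53,"z":425,"ax":0.124,"ay":0.393,"az":0.031,"grip":62},{"x":-17,"y":-53,"z":425,"ax":0.124,"ay":0.393,"az":0.031,"grip":62},{"x":-17,"y":-53,"z":425,"ax":0.124,"ay":0.393,"az":0.031,"grip":62},{"x":-17,"y":-53,"z":425,"ax":0.124,"ay":0.393,"az":0.031,"grip":62}]'
python3 -c "
from h import *
plan(462,238.3,60,-15)"
```

```text
clock: 8.25
eef_pos: [490.0, 62.8, 107.3]
tool_rot: [-1.572, 0.007, -0.264]
force: [0.6, 0.0, 0.2]
width: 62.1
t 8.25 pos [490.   62.8 107.3] F [0.6 0.  0.2] w 62.1
shift [-72.4  47.6 162.2] turn [ 0.001 -0.002 -0.007]
```

```bash

python3 -m jog '[{"x":-18,"y":0,"z":45,"ax":0,"ay":0,"az":0,"grip":62},{"x":-36,"y":10,"z":90,"ax":0,"ay":0,"az":0,"grip":62},{"x":-54,"y":30,"z":135,"ax":0,"ay":0,"az":0,"grip":62},{"x":-72,"y":47,"z":162,"ax":0,"ay":0,"az":0,"grip":62},{"x":-72,"y":47,"z":162,"ax":0,"ay":0,"az":0,"grip":62}]'
python3 - <<'E'
from h import *
t=get_image("top");s=get_image("side")
plan(462,238.3,20,-15)
for d,c,lo in((s,(275,183),130),):
    P,r=white(d,c,30,8,lo);print(r)
P,r=white(s,(374,290),60,16,130)
b=cv2.resize(s["color"][110:230,220:360,::-1],None,fx=4,fy=4,interpolation=cv2.INTER_CUBIC)
cv2.imwrite("pics/b1.png",b)
a=cv2.resize(t["color"][130:230,330:460,::-1],None,fx=5,fy=5,interpolation=cv2.INTER_CUBIC)
cv2.imwrite("pics/t1.png",a)
E
```

```text
clock: 8.75
eef_pos: [459.0, 243.0, 58.8]
tool_rot: [-1.571, 0.011, -0.252]
force: [-0.7, -0.9, 0.6]
width: 61.8
t 8.85 pos [461.8 237.3  60.2] F [-0.  -0.4  1. ] w 62.2
shift [ 0.2 40.2  1.1] turn [ 0.003  0.002 -0.008]
((461.9199523925781, 238.55862426757812), (92.37092590332031, 50.362239837646484), 75.48124694824219)
```

View pics/b1.png

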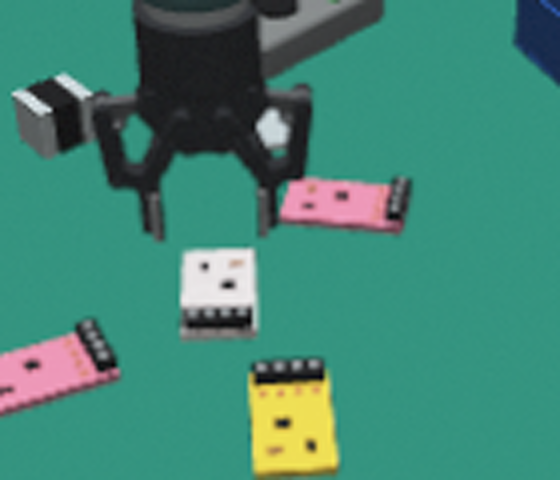

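View pics/t1.png

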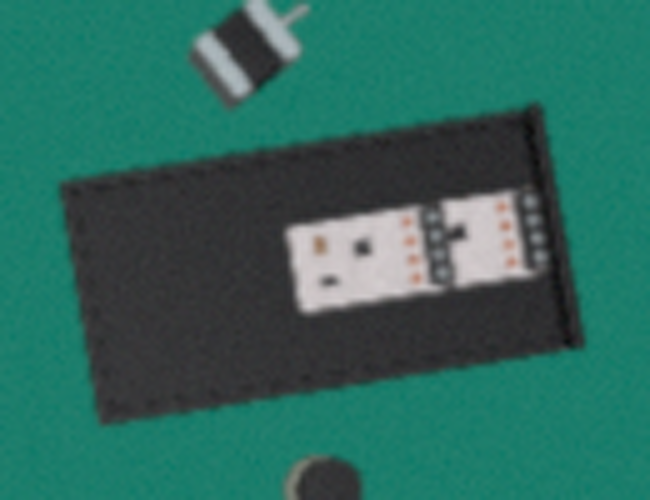

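The row is in line: the two strips are at crop (437,245) and (532,230). The gripper straddles white board B at crop (218,290), clear of the pink and yellow ones. Descending.

```bash

python3 -m jog '[{"x":0,"y":20,"z":1,"ax":0,"ay":0,"az":0,"grip":62},{"x":0,"y":40,"z":1,"ax":0,"ay":0,"az":0,"grip":62},{"x":0,"y":46,"z":1,"ax":0,"ay":0,"az":0,"grip":62},{"x":0,"y":46,"z":1,"ax":0,"ay":0,"az":0,"grip":62}]'
python3 -c "
from h import *
plan(462,238.3,9,-15)"
```

```text
clock: 9.25
eef_pos: [463.1, 236.1, 14.6]
tool_rot: [-1.573, 0.007, -0.264]
force: [0.1, 0.0, 0.0]
width: 61.6
t 9.25 pos [463.1 236.1  14.6] F [0.1 0.  0. ] w 61.6
shift [-1.5  5.6  1.8] turn [ 0.003 -0.002 -0.007]
```

```bash

python3 -m jog '[{"x":-1.5,"y":3,"z":1.8,"ax":0.003,"ay":-0.002,"az":-0.007,"grip":62},{"x":-1.5,"y":5.5,"z":1.8,"ax":0.003,"ay":-0.002,"az":-0.007,"grip":62},{"x":-1.5,"y":5.5,"z":1.8,"ax":0.003,"ay":-0.002,"az":-0.007,"grip":62}]'
python3 -m jog '[{"x":0,"y":0,"z":0,"ax":0,"ay":0,"az":0,"grip":40},{"x":0,"y":0,"z":0,"ax":0,"ay":0,"az":0,"grip":40},{"x":0,"y":0,"z":0,"ax":0,"ay":0,"az":0,"grip":40},{"x":0,"y":0,"z":0,"ax":0,"ay":0,"az":0,"grip":40},{"x":0,"y":0,"z":0,"ax":0,"ay":0,"az":0,"grip":40}]'
python3 -m jog '[{"x":0,"y":-20,"z":0,"ax":0,"ay":0,"az":0,"grip":40},{"x":0,"y":-60,"z":0,"ax":0,"ay":0,"az":0,"grip":40},{"x":0,"y":-90,"z":0,"ax":0,"ay":0,"az":0,"grip":40},{"x":0,"y":-90,"z":0,"ax":0,"ay":0,"az":0,"grip":40}]'
python3 - <<'E'
from h import *
t=get_image("top");s=get_image("side")
P,r=white(t,(404,182),40,12,105);print("row top",r)
P,r=white(s,(374,290),70,12,130);print("row side",r)
# pivot: target centre 60 behind A centre
plan(526,-136,100,7.6,-0.125)
b=cv2.resize(s["color"][90:230,200:360,::-1],None,fx=4,fy=4,interpolation=cv2.INTER_CUBIC)
cv2.imwrite("pics/b2.png",b)
E
```

```text
clock: 9.55
eef_pos: [462.1, 240.2, 9.9]
tool_rot: [-1.568, -0.001, -0.26]
force: [-0.7, 0.2, -0.3]
width: 61.9
clock: 10.05
eef_pos: [462.3, 240.2, 10.4]
tool_rot: [-1.568, -0.001, -0.26]
force: [-1.3, 0.1, 5.7]
width: 48.0
clock: 10.45
eef_pos: [464.4, 241.3, 103.3]
tool_rot: [-1.563, -0.006, -0.26]
force: [1.0, 0.1, -0.8]
width: 48.0
row top ((539.0940551757812, -224.65228271484375), (52.252811431884766, 147.41502380371094), 7.769672393798828)
row side ((541.1232299804688, -225.7097930908203), (54.023597717285156, 145.1433868408203), 7.6046648025512695)
t 10.55 pos [462.3 240.  100.2] F [ 0.8  0.6 -1.5] w 47.8
shift [ 158.3   -0.7 -346.9] turn [-0.126 -0.392 -0.022]
```

View pics/b2.png

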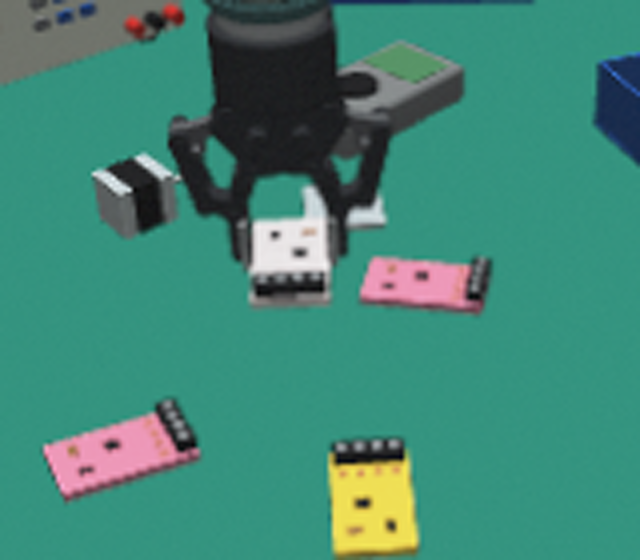

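Board B is held level. The row measured at 147 mm long. The next centre target is (528, -137), so the TCP goes to about (527.6, -135.6).

```bash

python3 -m jog '[{"x":158,"y":0,"z":-347,"ax":-0.126,"ay":-0.392,"az":-0.022,"grip":40},{"x":158,"y":0,"z":-347,"ax":-0.126,"ay":-0.392,"az":-0.022,"grip":40},{"x":158,"y":0,"z":-347,"ax":-0.126,"ay":-0.392,"az":-0.022,"grip":40},{"x":158,"y":0,"z":-347,"ax":-0.126,"ay":-0.392,"az":-0.022,"grip":40},{"x":158,"y":0,"z":-347,"ax":-0.126,"ay":-0.392,"az":-0.022,"grip":40}]'
python3 -c "
from h import *
plan(527.6,-135.6,85,7.6,-0.125)"
```

```text
clock: 11.05
eef_pos: [502.6, -7.9, 97.6]
tool_rot: [-1.696, 0.004, 0.134]
force: [1.1, -0.4, -0.8]
width: 48.0
t 11.05 pos [502.6  -7.9  97.6] F [ 1.1 -0.4 -0.8] w 48.0
shift [   7.7   28.6 -127.3] turn [-0.     0.002 -0.004]
```

```bash

python3 -m jog '[{"x":3,"y":10,"z":-45,"ax":0,"ay":0.002,"az":-0.004,"grip":40},{"x":5,"y":18,"z":-88,"ax":0,"ay":0.002,"az":-0.004,"grip":40},{"x":7.5,"y":28,"z":-127,"ax":0,"ay":0.002,"az":-0.004,"grip":40},{"x":7.5,"y":28,"z":-127,"ax":0,"ay":0.002,"az":-0.004,"grip":40},{"x":7.5,"y":28,"z":-127,"ax":0,"ay":0.002,"az":-0.004,"grip":40}]'
python3 -c "
from h import *
plan(527.6,-135.6,40,7.6,-0.125)"
```

```text
clock: 11.55
eef_pos: [526.7, -135.0, 85.5]
tool_rot: [-1.695, 0.0, 0.128]
force: [-0.6, 0.6, -1.7]
width: 47.9
t 11.55 pos [ 526.7 -135.    85.5] F [-0.6  0.6 -1.7] w 47.9
shift [ 0.8 45.2  4.9] turn [-0.001 -0.005 -0.001]
```

```bash

python3 -m jog '[{"x":1,"y":25,"z":3,"ax":0,"ay":-0.005,"az":0,"grip":40},{"x":1,"y":45,"z":5,"ax":0,"ay":-0.005,"az":0,"grip":40},{"x":1,"y":45,"z":5,"ax":0,"ay":-0.005,"az":0,"grip":40},{"x":1,"y":45,"z":5,"ax":0,"ay":-0.005,"az":0,"grip":40}]'
python3 - <<'E'
from h import *
s=get_image("side")
plan(527.6,-135.6,22,7.6,-0.125)
b=cv2.resize(s["color"][190:370,260:450,::-1],None,fx=3,fy=3,interpolation=cv2.INTER_CUBIC)
cv2.imwrite("pics/q2s.png",b)
E
```

```text
clock: 11.95
eef_pos: [528.9, -132.7, 41.5]
tool_rot: [-1.695, -0.001, 0.138]
force: [0.1, -0.1, -0.6]
width: 47.9
t 12.0 pos [ 529.5 -133.1   42.1] F [ 0.9 -0.1 -0.4] w 48.0
shift [-2.2 20.2  0.3] turn [-0.     0.005  0.003]
```

View pics/q2s.png

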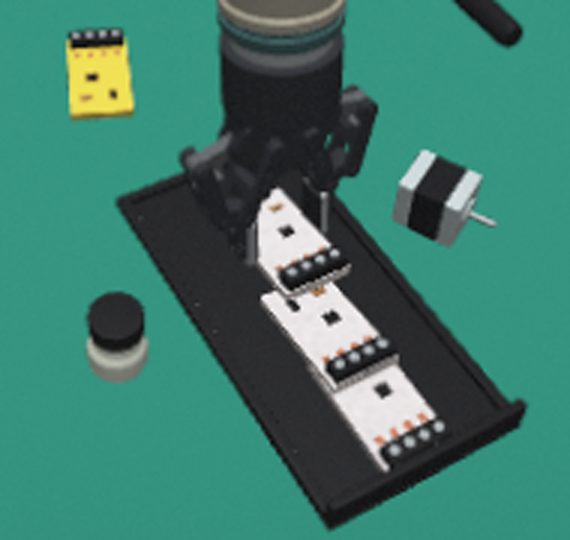

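Aligned above A's tail. Final descent and release.

```bash

python3 -m jog '[{"x":-2,"y":10,"z":0,"ax":0,"ay":0.005,"az":0.003,"grip":40},{"x":-2,"y":18,"z":0,"ax":0,"ay":0.005,"az":0.003,"grip":40},{"x":-2,"y":18,"z":0,"ax":0,"ay":0.005,"az":0.003,"grip":40}]'
python3 -m jog '[{"x":0,"y":2,"z":0,"ax":0,"ay":0,"az":0,"grip":40},{"x":0,"y":2,"z":0,"ax":0,"ay":0,"az":0,"grip":40}]'
python3 -c "
from h import *
plan(527.6,-135.6,20.5,7.6,-0.125)"
```

```text
clock: 12.3
eef_pos: [526.9, -137.1, 23.2]
tool_rot: [-1.696, 0.002, 0.13]
force: [0.6, -0.0, -0.7]
width: 48.1
clock: 12.5
eef_pos: [527.7, -137.2, 21.9]
tool_rot: [-1.696, 0.0, 0.13]
force: [1.0, -0.5, -0.8]
width: 47.6
t 12.5 pos [ 527.7 -137.2   21.9] F [ 1.  -0.5 -0.8] w 47.6
shift [0.1 1.2 1.8] turn [ 0.    -0.002 -0.   ]
```

```bash

python3 -m jog '[{"x":0,"y":1.2,"z":1.5,"ax":0,"ay":0,"az":0,"grip":40},{"x":0,"y":1.2,"z":1.5,"ax":0,"ay":0,"az":0,"grip":40}]'
python3 -m jog '[{"x":0,"y":0,"z":0,"ax":0,"ay":0,"az":0,"grip":56},{"x":0,"y":0,"z":0,"ax":0,"ay":0,"az":0,"grip":66},{"x":0,"y":0,"z":0,"ax":0,"ay":0,"az":0,"grip":66},{"x":0,"y":0,"z":0,"ax":0,"ay":0,"az":0,"grip":66}]'
python3 -m jog '[{"x":0,"y":-15,"z":0,"ax":0,"ay":0,"az":0,"grip":66},{"x":0,"y":-50,"z":0,"ax":0,"ay":0,"az":0,"grip":66},{"x":0,"y":-90,"z":0,"ax":0,"ay":0,"az":0,"grip":66},{"x":0,"y":-90,"z":0,"ax":0,"ay":0,"az":0,"grip":66}]'
python3 -m jog '[{"x":0,"y":-40,"z":45,"ax":0,"ay":0,"az":0,"grip":66},{"x":0,"y":-60,"z":90,"ax":0,"ay":0,"az":0,"grip":66},{"x":0,"y":-60,"z":140,"ax":0,"ay":0,"az":0,"grip":66},{"x":0,"y":-60,"z":190,"ax":0,"ay":0,"az":0,"grip":66},{"x":0,"y":-60,"z":230,"ax":0,"ay":0,"az":0,"grip":66}]'
python3 - <<'E'
from h import *
t=get_image("top");s=get_image("side")
for d,c,r,lo in((t,(392,185),50,105),(s,(360,280),85,130)):
    print(white(d,c,r,12,lo)[1])
b=cv2.resize(s["color"][190:370,260:450,::-1],(570,540),interpolation=cv2.INTER_CUBIC)
cv2.imwrite("pics/f1s.png",b)
a=cv2.resize(t["color"][110:250,330:460,::-1],None,fx=4,fy=4,interpolation=cv2.INTER_CUBIC)
cv2.imwrite("pics/f1t.png",a)
E
```

```text
clock: 12.7
eef_pos: [527.6, -135.5, 20.7]
tool_rot: [-1.696, 0.0, 0.131]
force: [-0.5, 0.2, -0.4]
width: 47.9
clock: 13.1
eef_pos: [527.6, -135.9, 20.8]
tool_rot: [-1.696, -0.0, 0.131]
force: [-0.4, -0.4, -0.5]
width: 65.7
clock: 13.5
eef_pos: [529.3, -124.2, 114.3]
tool_rot: [-1.697, -0.008, 0.131]
force: [0.9, -0.0, -0.2]
width: 66.2
clock: 14.0
eef_pos: [495.0, 110.8, 140.6]
tool_rot: [-1.696, -0.0, 0.13]
force: [1.8, 0.7, -1.2]
width: 66.1
((535.1903686523438, -194.99295043945312), (52.407081604003906, 207.23370361328125), 7.606104850769043)
((537.21923828125, -195.7711944580078), (53.94401931762695, 205.63526916503906), 7.483615875244141)
```

View pics/f1s.png

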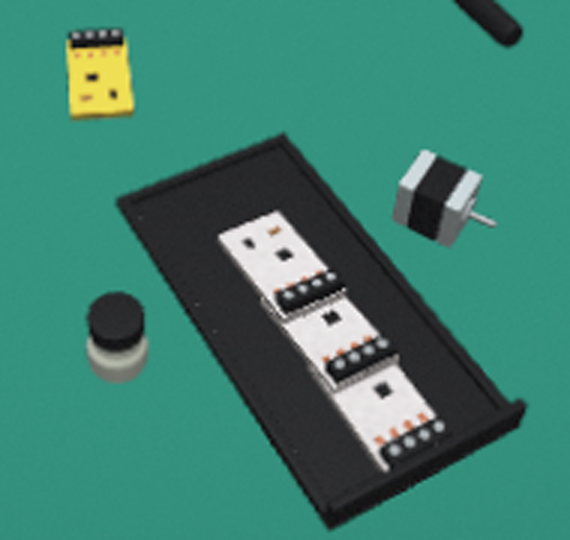

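View pics/f1t.png

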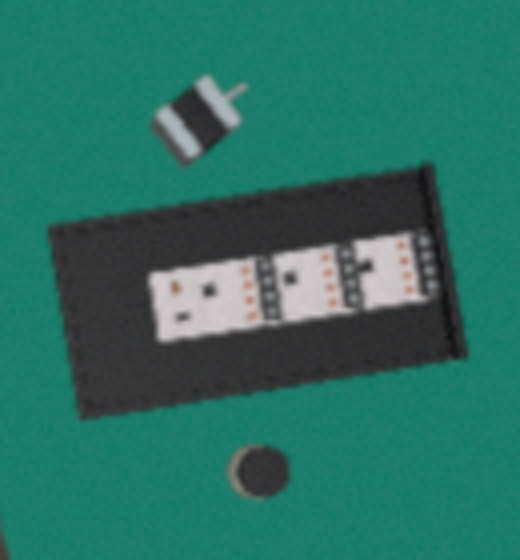

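All three boards form an even, straight row, with the strips uncovered at top-crop (425,265), (350,275) and (268,290). Motor and jar are undisturbed. Handing in.

```bash
python3 -m jog '[{"x":0,"y":0,"z":0,"ax":0,"ay":0,"az":0,"grip":66},{"x":0,"y":0,"z":0,"ax":0,"ay":0,"az":0,"grip":66}]'; python3 -c "
from cell import *
print(finish_job())"
```

```text
clock: 14.3
eef_pos: [495.3, 107.3, 140.5]
tool_rot: [-1.697, 0.001, 0.129]
force: [-0.6, -0.8, 0.1]
width: 66.1
the job is handed in; nothing more can be done
None
```

Both loose white boards now lie shingled behind board_1, and I handed the job in at about 14 s. I gripped each by its plate sides, tilted it 0.125 rad with the strip end up, and released it on the tail of the board before.

- **Row:** the last top and side views measured it at about 207 and 206 mm long. That means each board is set back about 58–60 mm and overlaps the one below by about 30–33 mm.
- **Alignment:** the row is straight and in line with the tray to within about 1°. All strips face the stop and are uncovered.
- **Other items:** board_1 looks unmoved at the stop. Motor_a and the jar look undisturbed in the last pictures. I did not re-check motor_b and the blank at the end, but the gripper never went near either.

The two views disagreed by about 2 mm on position, which is the calibration error. I judged the boards' slope and their contact with the tray only from the pictures. No check failed.

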